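Close a receipt printer after a roll change

ROBOT

A 7-joint arm with a two-finger parallel gripper is mounted at the origin on a cart in front of the work surface, level with it; the furniture and walls round the work are solid. World frame = base frame: x ahead of the robot, y to its left, z up, the work surface at z = 0. Lengths are in m, angles in rad, forces in N, time in s.
With the tool pointing down it reaches from about 0.425 to 0.975 m from the base axis. Payload 16.7 kg.
Tool frame: the origin (TCP) lies on the centre line of the jaws, within the pads' length; the fingertips stand 17 mm ahead of it and the grasp point (between the pads) lies 2 mm behind it (tip_extent is the distance from the TCP to the fingertips, in m); z points along the fingers, y is the line along which they close (so a half turn about z gives the same grasp; the last joint's range is limited). The gripper opens to 85 mm and grips with 20 to 120 N. Pads are 22 mm wide; open, the fingers measure 114 mm over their backs; the gripper's body (76 mm by 85 mm) begins 54 mm behind the grasp point. The pads swing forward as they close: fully open they stand 13 mm farther back than shut.
Start: joints at [1.099, 0.426, 0.074, 1.606, -0.034, 1.111, -0.067], TCP at [0.214, -0.64, 0.248] pointing down, gripper open.
Joint ranges: [-2.85, 2.85], [-0.5, 2.14], [-1.23, 1.37], [0.21, 2.46], [-1.02, 4.16], [0.16, 2.05], [-2.73, 2.73]. Speed limits (rad/s): [1.89, 1.89, 2.39, 2.39, 3.01, 3.01, 3.01].

INTERFACE

Orientations are given as a rotation vector (axis times angle).
In Python, from bench import * gives the robot as it stands. The module is installed in compiled form; this text tells all that it offers.
- The arm moves only by the tool carry_out, never from a script. Its argument "series" is text: rows parted by semicolons, each of 5 numbers parted by spaces: the opening, from -1 (shut) to 1 (fully open), then the shift along the tool's x, y, z in m, then the turn about the tool's z in rad. In form: claw dx dy dz roll; .... A call has exactly 8 rows; each row is the pose to reach, as a shift and turn from the pose commanded when the call began, along the tool's axes at that moment; what a row does not reach only later rows make up. A row lasts 1/10 s, in which the tool goes at most 50 mm and 8.59 degrees, less where a joint would pass 70% of its speed; a pose out of reach is approached as far as the arm can. A call with a gripper value outside its range is refused whole. The fingers move at their own pace and stop on an object; "grip_force" is the grip in N (left out, the last holds). Time passes only in rows, so rows that repeat a pose let the fingers close, or fill a call up. It gives the time, the measured TCP pose, the force, the opening and the grip force at its end, in the units of the state.
- read_state(): the state, without advancing time (a new reading comes with each control period).
- read_camera(name): name is "scene" or "top"; returns (picture, depth): 384x512x3 uint8, blue, green, red; 384x512 float32, m along the optical axis (not along the pixel's ray), 0 where there is no reading.
- camera_model(name): a dict with "fov_y" (degrees; the focal length in pixels is half the picture's height over the tangent of half this angle, whatever the lens; pixels are square), "cx", "cy" (the principal point, pixels), "origin" and "rotation" of the camera in the world. Camera axes: x right, y up, looking along -z (the intrinsics and any distortion apply to the point x, -y, -z); pixel columns grow to the right and rows downward; lengths in m; the calibration is good to about 2 mm. A picture is of the moment at which its call begins. camera_model takes no time and is no camera call.
- close_job(): hands the job in; it is judged then, once.
The state is a dict: "clock": time; "joint_positions": joint angles; "qvel": joint speeds; "tau": joint torques, N m; "eef_pos": TCP position; "ee_rot": TCP orientation; "ft_force": force on the tool from outside, world axes, zero at the start; "moment": the same for the moment, N m; "finger_gap": opening from 0.0 (shut) to 1.0 (fully open); "grasp_force": force on a finger pad.
Only numpy, scipy, OpenCV 4.12 (cv2) and the standard library are available. Lean on these libraries where they do the work, as an engineer would, in place of code of your own. Each camera call takes 0.05 s, during which the arm holds its last target. There are 200 camera calls.

TASK

A fresh paper roll has just been dropped into the receipt printer and its cover still stands open. Using only the fingertips, push the cover over and press its front edge down until the latch catches and the cover stays fully shut; only then press the feed key on the front panel right down and let it go. Grasp and lift nothing, do not use brute force, leave the printer where it stands, and do not disturb the things around it.

Things in the scene. Friction and masses are not known exactly. Their poses are not given: they have to be found in the camera images.
- printer: off-white receipt printer, 160 (x) x 130 (y) x 112 mm high when shut, 1.7 kg, loose. Origin: centre of its underside; x points to its back, z up; its front (-x) faces the robot. The front 34 mm of its top is a flat dark panel 96 mm high: feed key at y -36 mm (robot's right), a ridged cover-release tab at y +40 mm (not needed). Behind it, under the cover, lies the paper roll
- cover (a joint): cover angle, rad: 0 = shut, grows as it opens, upright 1.57, stop 1.9 leaning backwards. Damped hinge: near upright it stays about where left; once pushed forward below about 0.9 it sinks by itself within a second and rests on the latch at about 0.1, not shut. Then its front edge needs pressing down some 10 mm with about 8 N (twice that does no harm) until the latch snaps and holds it below 0.02
- cover_hinge (a point): middle of the cover's hinge axis, which runs along the printer's y axis; 90 mm above the printer's underside and 66 mm behind its middle
- cover_edge (a point): middle of the cover's front edge, on its outer (upper) face, 8 mm in from the very edge: the place to press. 100 mm from the hinge axis and 7 mm to the outer side of the plane through it. Cover 126 mm wide (y); the outer face rises by up to 13 mm towards the hinge when shut. On the open cover this point is near the top end, on the side away from the robot
- feed (a joint): travel of the feed key, m: 0 = up, 0.004 = right down; a spring brings it back up, about 4.2 N at full travel; it counts as pressed from 0.0028
- feed_top (a point): centre of the top of the feed key, a raised grey rectangular key 14 (printer's x) x 24 mm (y), 8 mm above the panel, 63 mm in front of and 36 mm to the right of the printer's middle, 103.5 mm above its underside; pressed along -z
- spare_roll: spare white paper roll, diameter 62, 58 mm high, standing loose on the left of the printer; origin: centre of its underside. Leave alone
- empty_core: brown cardboard core of the old roll, diameter 18, 58 mm high, standing loose on the right of the printer; origin: centre of its underside. Leave alone
- pen: red and white marker pen, 135 mm long, 17 mm thick, lying on the right of the printer; origin: underneath its middle. Leave alone
- lighter: red pocket lighter, 79 x 24 x 12 mm, lying on the left of the printer; origin: underneath its middle. Leave alone
- calculator: pocket calculator, 118 x 69 x 13 mm, lying on the counter farther left; origin: underneath its middle. Leave alone
- card_terminal: black card payment terminal, 190 x 82 x 64 mm, lying on the counter far left; origin: underneath its middle. Leave alone
- glass: small drinking glass, diameter 62, 83 mm high, standing on the counter left of the printer; origin: centre of its underside. Leave alone

How it is judged:
By the outcome, as a careful person would: the job done as asked, in the order asked, and still so for the second after the job is handed in, with the robot touching nothing.
It also fails if it takes over 54 s, if anything falls off the work surface, if the arm or the gripper's body presses on something with over 40 N, if the wrist force passes 120 N, or if a joint passes its speed limit or range.

## Working session

There is one attempt and no reset: what is moved stays moved. The work goes in short steps, Python scripts to look and compute and a tool call to move; the robot and the scene stay as the last step left them, time stands still between calls to the robot, and variables do not carry over. Pictures are saved under pics/ and viewed, at most 10 in all, crops included, and the job is handed in when it is done.

Besides the shell and the picture viewer there is one more tool, called as name(argument=value, ...), one argument or row to a line, values as JSON. carry_out: Moves the arm, as the interface text tells. Its arguments: {"type":"object","properties":{"series":{"type":"string"},"grip_force":{"type":"number"}},"required":["series"]}

```bash
mkdir -p pics; cat > h.py <<'E'
from bench import *
import numpy as np, cv2
def cloud(name):
    im,d=read_camera(name); m=camera_model(name)
    h,w=d.shape; f=h/2/np.tan(np.radians(m['fov_y'])/2)
    K=np.array([[f,0,m['cx']],[0,f,m['cy']],[0,0,1.]])
    u,v=np.meshgrid(np.arange(w),np.arange(h))
    dist=m.get('distortion',m.get('dist'))
    p=np.stack([u,v],-1).reshape(-1,1,2).astype(float)
    n=cv2.undistortPoints(p,K,None if dist is None else np.array(dist,float)).reshape(h,w,2)
    P=np.stack([n[...,0]*d,-n[...,1]*d,-d],-1)@np.array(m['rotation']).T+np.array(m['origin'])
    P[d==0]=np.nan
    return im,d,P
E
python3 - <<'E'
from h import *
for n in("scene","top"):
    print(camera_model(n)); im,d,P=cloud(n); cv2.imwrite(f"pics/{n}0.png",im); np.savez(f"{n}0.npz",im=im,d=d,P=P)
print(read_state())
E
```

```text
{'fov_y': 55.71918284823268, 'cx': 250.13588945572647, 'cy': 194.94359712313027, 'origin': array([ 0.9013444 , -0.70783874,  0.79801091]), 'rotation': array([0.78776357, 0.23974492, 0.55075059])}Traceback (most recent call last):
  File "<stdin>", line 3, in <module>
  File "h.py", line 11, in cloud
    P=np.stack([n[...,0]*d,-n[...,1]*d,-d],-1)@np.array(m['rotation']).T+np.array(m['origin'])
      ~~~~~~~~~~~~~~~~~~~~~~~~~~~~~~~~~~~~~~~~~~~~~~~~~~~~~~~~~~~~~~~~~~^~~~~~~~~~~~~~~~~~~~~~
ValueError: operands could not be broadcast together with shapes (384,512) (3,)
```

Rotation is a rotation vector.

```bash
sed -i "s/@np.array(m\['rotation'\]).T/@cv2.Rodrigues(np.array(m['rotation']))[0].T/" h.py
python3 - <<'E'
from h import *
for n in("scene","top"):
    print(camera_model(n)); im,d,P=cloud(n); cv2.imwrite(f"pics/{n}0.png",im); np.savez(f"{n}0.npz",im=im,d=d,P=P)
print(read_state())
E
```

```text
{'fov_y': 55.71918284823268, 'cx': 250.13588945572647, 'cy': 194.94359712313027, 'origin': array([ 0.9013444 , -0.70783874,  0.79801091]), 'rotation': array([0.78776357, 0.23974492, 0.55075059])}
{'fov_y': 51.205080855527875, 'cx': 250.47489811112823, 'cy': 196.32485008077572, 'origin': array([ 0.34553918, -0.04281924,  1.12324335]), 'rotation': array([ 0.09483327, -0.14896099, -1.55851484])}
{'clock': 0.15, 'joint_positions': array([ 1.09851017,  0.42658983,  0.07385469,  1.60647671, -0.0341132 ,
        1.1107584 , -0.06713945]), 'qvel': array([-4.88523011e-04, -2.70062956e-03,  1.25918679e-03, -3.26821495e-03,
        1.01622986e-04, -2.49062007e-04, -2.39549225e-06]), 'tau': array([ 2.92794459e-03, -9.50318527e+01,  3.76310572e+00, -4.63762343e+01,
        1.94689713e-02,  7.85927929e-03, -1.06032746e-04]), 'eef_pos': array([ 0.21400644, -0.63986298,  0.24776302]), 'ee_rot': array([-3.09984598e+00, -5.04561636e-01,  3.23270813e-04]), 'ft_force': array([-0.4497676 , -0.37191068, -0.31463216]), 'moment': array([-0.0592127 , -0.0021909 ,  0.01804372]), 'grasp_force': 0.0, 'finger_gap': 1.0024257633341065}
```

View pics/scene0.png

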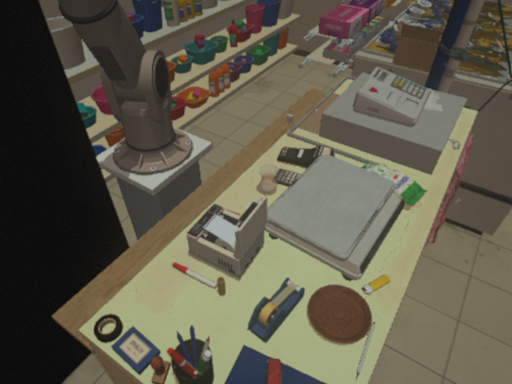

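View pics/top0.png

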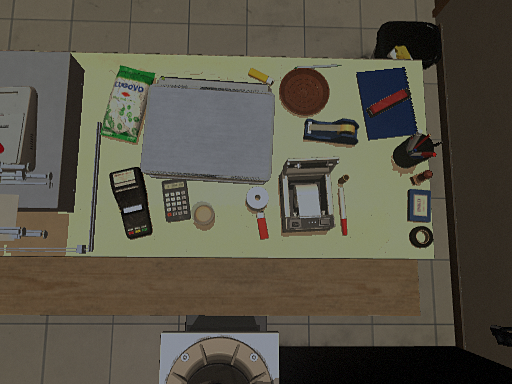

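Scene: open printer at about (230,235), hinge side at the right, with the cover standing. Top: printer at (307,200) with its front at row ~232, cover edge at (310,162), the feed key near (327,222), pen and core just right of it, roll and lighter left of it.

```bash
python3 - <<'E'
import numpy as np, cv2
for n in("top","scene"):
    z=np.load(n+"0.npz"); P=z['P'];im=z['im']
    s=(slice(140,245),slice(235,360)) if n=="top" else (slice(185,305),slice(160,290))
    Q=P[s].reshape(-1,3); 
    print(n,"table z",np.nanmedian(Q[:,2][np.abs(Q[:,2])<.02]))
    m=Q[:,2]>.03
    for lo,hi in((.03,.08),(.085,.1),(.1,.115),(.115,.14),(.14,.17),(.17,.185),(.185,.25)):
        q=Q[(Q[:,2]>lo)&(Q[:,2]<hi)]
        if len(q): print(lo,hi,len(q),q.min(0).round(3),q.max(0).round(3),np.median(q,0).round(3))
    if n=="top":
        # panel rectangle
        M=((P[...,2]>.088)&(P[...,2]<.108)); M[:140]=0;M[245:]=0;M[:,:270]=0;M[:,345:]=0
        q=P[M][:,:2]; print("rect",cv2.minAreaRect((q*1000).astype(np.float32)))
for n,c,k in(("top",(270,140,345,245),6),("scene",(170,180,290,290),6)):
    im=np.load(n+"0.npz")['im'];a,b,e,f=c
    cv2.imwrite(f"pics/{n}c.png",cv2.resize(im[b:f,a:e],None,fx=5,fy=5,interpolation=cv2.INTER_CUBIC))
E
```

```text
top table z -0.00010565731301892534
0.03 0.08 1204 [ 0.42  -0.382  0.03 ] [ 0.682 -0.037  0.08 ] [ 0.526 -0.168  0.057]
0.085 0.1 2575 [ 0.421 -0.297  0.085] [ 0.662 -0.036  0.1  ] [ 0.523 -0.178  0.088]
0.1 0.115 336 [ 0.43  -0.287  0.1  ] [ 0.588 -0.161  0.115] [ 0.573 -0.228  0.106]
0.115 0.14 41 [ 0.567 -0.287  0.115] [ 0.586 -0.161  0.139] [ 0.578 -0.18   0.129]
0.14 0.17 42 [ 0.57  -0.287  0.14 ] [ 0.586 -0.161  0.166] [ 0.579 -0.184  0.154]
0.17 0.185 64 [ 0.567 -0.285  0.17 ] [ 0.583 -0.161  0.185] [ 0.579 -0.23   0.181]
0.185 0.25 416 [ 0.561 -0.287  0.185] [ 0.59  -0.161  0.201] [ 0.578 -0.221  0.194]
rect ((544.3220825195312, -210.62339782714844), (243.4576416015625, 159.39219665527344), 3.6203815937042236)
scene table z -0.00021689448131245737
0.03 0.08 1820 [ 0.43  -0.351  0.03 ] [0.722 0.049 0.08 ] [ 0.57  -0.278  0.055]
0.085 0.1 1657 [ 0.424 -0.297  0.085] [0.639 0.01  0.1  ] [ 0.497 -0.22   0.089]
0.1 0.115 170 [ 0.431 -0.287  0.1  ] [ 0.598 -0.162  0.115] [ 0.587 -0.259  0.105]
0.115 0.14 242 [ 0.576 -0.287  0.115] [ 0.597 -0.162  0.14 ] [ 0.592 -0.241  0.127]
0.14 0.17 292 [ 0.581 -0.287  0.14 ] [ 0.596 -0.161  0.17 ] [ 0.591 -0.238  0.155]
0.17 0.185 156 [ 0.571 -0.287  0.17 ] [ 0.594 -0.161  0.185] [ 0.59  -0.238  0.178]
0.185 0.25 388 [ 0.565 -0.287  0.185] [ 0.594 -0.16   0.199] [ 0.584 -0.23   0.193]
```

View pics/topc.png

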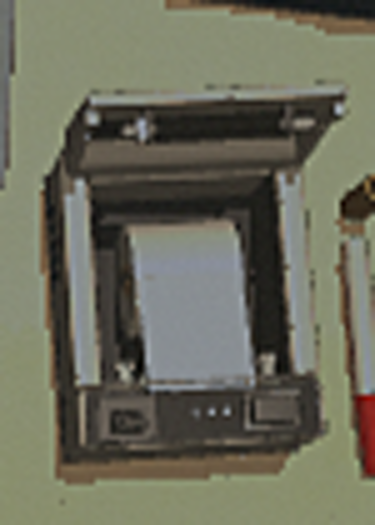

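View pics/scenec.png

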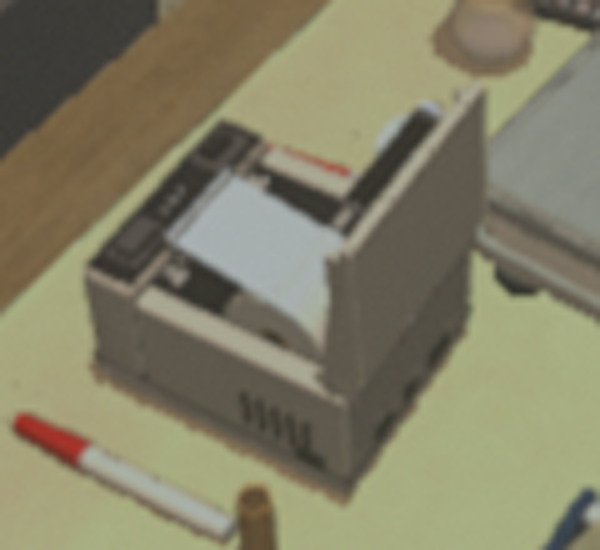

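Crops: the cover stands upright; panel with feed key at crop (273,410), i.e. top pixel (325,222). Now the pose numbers.

```bash
python3 - <<'E'
import numpy as np, cv2
for n in("top","scene"):
    P=np.load(n+"0.npz")['P']
    X,Y,Z=P[...,0],P[...,1],P[...,2]
    R=(Y>-.31)&(Y<-.14)&(X>.40)&(X<.62)
    k=P[R&(X<.47)&(Z>.100)&(Z<.108)&(Y<-.22)]; print(n,"key",len(k),k.min(0).round(4),k.max(0).round(4),k.mean(0).round(4))
    p=P[R&(X<.455)&(Z>.088)&(Z<.100)]; print("panel",cv2.minAreaRect((p[:,:2]*1000).astype(np.float32)),np.median(p[:,2]))
    c=P[R&(X>.55)&(Z>.12)]
    print("cover",cv2.minAreaRect((c[:,:2]*1000).astype(np.float32)),c[:,2].max())
    if n=="scene": 
        b=P[R&(X>.575)&(Z>.12)&(Z<.185)]; A=np.c_[b[:,1:],np.ones(len(b))]; s=np.linalg.lstsq(A,b[:,0],rcond=None)[0]; print("cover back plane x=a*y+b*z+c",s, np.std(A@s-b[:,0]))
        for zl in(.12,.14,.16,.18,.188,.193):
            q=c[np.abs(c[:,2]-zl)<.004]; print(zl,q[:,0].max().round(4),np.median(q[:,0]).round(4))
    a=P[(Y>-.4)&(Y<-.29)&(X>.4)&(X<.65)&(Z>.008)&(Z<.07)]
    print("right clutter",a.min(0).round(3),a.max(0).round(3))
    a=P[(Y>-.15)&(Y<-.0)&(X>.4)&(X<.57)&(Z>.03)&(Z<.1)]
    print("left clutter",a.min(0).round(3),a.max(0).round(3))
E
```

```text
top key 58 [ 0.4354 -0.2801  0.1001] [ 0.4593 -0.2212  0.1076] [ 0.4446 -0.2633  0.1028]
panel ((439.1011657714844, -232.31239318847656), (33.81108474731445, 128.43743896484375), 1.8260384798049927) 0.09513594085574073
cover ((576.0387573242188, -224.6517333984375), (25.23755645751953, 126.99756622314453), 3.146984815597534) 0.2006519151513133
right clutter [ 0.414 -0.349  0.008] [ 0.577 -0.298  0.061]
left clutter [ 0.48 -0.13  0.03] [ 0.57  -0.     0.094]
scene key 43 [ 0.4374 -0.2785  0.1004] [ 0.4588 -0.2253  0.1054] [ 0.4457 -0.2655  0.1024]
panel ((441.9262390136719, -231.81993103027344), (30.86712646484375, 128.853759765625), 2.858487606048584) 0.09541463295358543
cover ((579.9962768554688, -223.69198608398438), (28.01047134399414, 126.66720581054688), 2.9112329483032227) 0.19942003212271642
cover back plane x=a*y+b*z+c [-0.01680663 -0.03866804  0.59270874] 0.0032520012686514757
0.12 0.5963 0.593
0.14 0.5964 0.592
0.16 0.5954 0.5905
0.18 0.5942 0.5898
0.188 0.5939 0.5824
0.193 0.5932 0.58
right clutter [ 0.417 -0.35   0.008] [ 0.58 -0.29  0.07]
left clutter [ 0.482 -0.125  0.03 ] [ 0.57  -0.002  0.093]
```

Printer yaw ≈ +0.05 rad, centre ≈ (0.503,-0.229), hinge ≈ (0.569,-0.226), feed key ≈ (0.443,-0.267), and the cover is upright with its outer face at x≈0.59. These agree with the given sizes. First I close the fingers, align the roll, and travel high to a spot behind the cover.

carry_out(
  series="-1 0.02 -0.01 -0.02 0.05; -1 0.055 -0.027 -0.03 0.1; -1 0.09 -0.044 -0.03 0.15; -1 0.125 -0.061 -0.03 0.2; -1 0.16 -0.078 -0.03 0.25; -1 0.195 -0.095 -0.03 0.27; -1 0.23 -0.112 -0.03 0.27; -1 0.266 -0.13 -0.03 0.27",
  grip_force=20,
)

```text
clock: 0.95
eef_pos: [0.4259, -0.4312, 0.2782]
ee_rot: [-3.14, -0.082, 0.0]
ft_force: [0.5, 0.0, -0.6]
finger_gap: 0.004
grasp_force: 0.0
```

carry_out(
  series="-1 0.035 -0.03 0 0; -1 0.07 -0.06 0 0; -1 0.105 -0.09 0 0; -1 0.14 -0.12 0 0; -1 0.17 -0.147 0 0; -1 0.2 -0.173 0 0; -1 0.224 -0.195 0 0; -1 0.224 -0.195 0 0",
)

```text
clock: 1.75
eef_pos: [0.6413, -0.2207, 0.2775]
ee_rot: [-3.138, -0.093, -0.0]
ft_force: [-0.7, 1.0, -0.5]
finger_gap: -0.003
grasp_force: 0.0
```

```bash
python3 - <<'E'
from h import *
print(read_state()['eef_pos'])
im,d,P=cloud("scene"); cv2.imwrite("pics/scene1.png",cv2.resize(im[120:310,140:380],None,fx=3,fy=3))
t=np.load("top0.npz")['P']
a=t[(t[...,0]>.60)&(t[...,0]<.72)&(t[...,1]>-.29)&(t[...,1]<-.15)&(t[...,2]>.015)]
print("behind",len(a),a.min(0).round(3) if len(a) else '',a.max(0).round(3) if len(a) else '')
E
```

```text
[ 0.64132735 -0.22070174  0.27749688]
behind 245 [ 0.685 -0.29   0.015] [ 0.72  -0.232  0.055]
```

View pics/scene1.png

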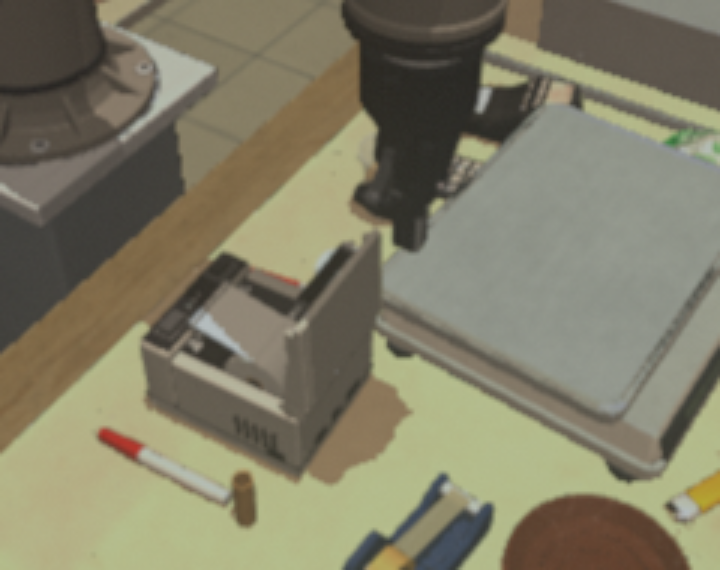

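The fingers are right behind and above the cover (crop (410,240)), clear of the scale and the dispenser. Descend, then push gently forward.

carry_out(
  series="-1 0 0 0.03 0; -1 0 0 0.06 0; -1 0 0 0.08 0; -1 0 0 0.1 0; -1 0 0 0.1 0; -1 -0.01 0 0.1 0; -1 -0.02 0 0.1 0; -1 -0.03 0 0.1 0",
)

```text
clock: 2.6
eef_pos: [0.6077, -0.228, 0.1796]
ee_rot: [3.14, 0.082, 0.002]
ft_force: [0.2, 0.6, 0.9]
finger_gap: 0.005
grasp_force: 0.0
```

carry_out(
  series="-1 -0.005 0 0 0; -1 -0.01 0 0 0; -1 -0.015 0 0 0; -1 -0.02 0 0 0; -1 -0.025 0 0 0; -1 -0.03 0 0 0; -1 -0.035 0 0 0; -1 -0.04 0 0 0",
)

```text
clock: 3.4
eef_pos: [0.5681, -0.2296, 0.1782]
ee_rot: [-3.14, -0.083, 0.0]
ft_force: [0.1, 0.5, -1.2]
finger_gap: 0.0
grasp_force: 0.1
```

carry_out(
  series="-1 -0.005 0 0 0; -1 -0.01 0 0 0; -1 -0.015 0 0 0; -1 -0.02 0 0 0; -1 -0.025 0 0 0; -1 -0.03 0 0 0; -1 -0.035 0 0 0; -1 -0.04 0 0 0",
)

```text
clock: 4.2
eef_pos: [0.5283, -0.2317, 0.1783]
ee_rot: [-3.14, -0.083, 0.0]
ft_force: [-0.5, 1.1, 0.3]
finger_gap: 0.002
grasp_force: 0.0
```

```bash
cat > look.py <<'E'
from h import *
import sys
im,d,P=cloud("scene"); cv2.imwrite(f"pics/{sys.argv[1]}.png",cv2.resize(im[150:310,150:330],None,fx=3.5,fy=3.5))
print(read_state()['eef_pos'],read_state()['ft_force'])
X,Y,Z=np.moveaxis(P,-1,0)
c=(Y>-.29)&(Y<-.255)&(X>.46)&(X<.6)&(Z>.05)&(Z<.21)
for a in np.arange(.46,.6,.01):
    q=P[c&(abs(X-a)<.005)]
    if len(q): print(round(a,3),len(q),np.percentile(q[:,2],[50,95]).round(3))
E
python3 look.py s2
```

```text
[ 0.52753773 -0.23192401  0.17831832] [-0.98405592 -0.44187344  0.31444095]
0.46 53 [0.087 0.095]
0.47 29 [0.087 0.094]
0.48 17 [0.087 0.094]
0.49 19 [0.085 0.089]
0.5 40 [0.086 0.172]
0.51 95 [0.169 0.174]
0.52 105 [0.162 0.168]
0.53 101 [0.154 0.16 ]
0.54 114 [0.145 0.152]
0.55 128 [0.135 0.143]
0.56 124 [0.128 0.135]
0.57 127 [0.118 0.127]
0.58 130 [0.107 0.12 ]
0.59 112 [0.077 0.105]
```

View pics/s2.png

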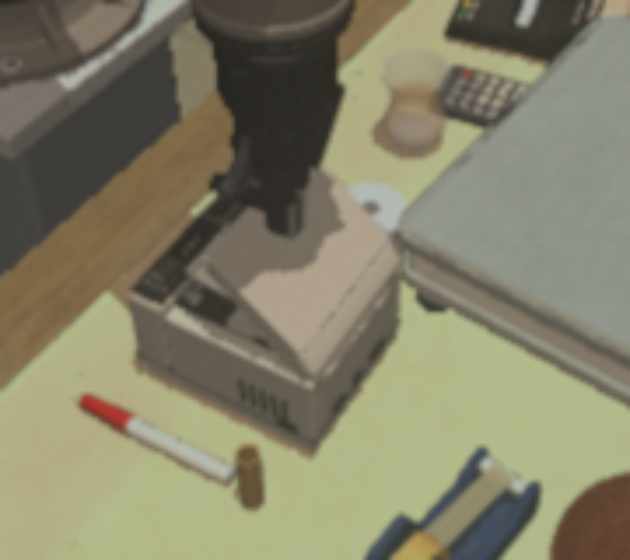

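The cover is tipped to about 0.75 rad (crop (310,250)), below its tipping point. Lift off and let it sink, moving over its front edge.

carry_out(
  series="-1 0 0 -0.03 0; -1 -0.01 0 -0.04 0; -1 -0.025 0 -0.04 0; -1 -0.04 0 -0.04 0; -1 -0.055 0.001 -0.03 0; -1 -0.055 0.001 -0.02 0; -1 -0.055 0.001 -0.01 0; -1 -0.055 0.001 0 0",
)

```text
clock: 5.05
eef_pos: [0.4738, -0.2354, 0.1772]
ee_rot: [-3.14, -0.083, 0.001]
ft_force: [0.7, -0.4, 0.2]
finger_gap: 0.003
grasp_force: 0.0
```

```bash
python3 look.py s3
```

```text
[ 0.47332095 -0.23510341  0.17567966] [-0.13851557 -0.18401034 -1.6386352 ]
0.46 11 [0.095 0.101]
0.47 31 [0.107 0.108]
0.48 47 [0.107 0.109]
0.49 50 [0.108 0.162]
0.5 54 [0.108 0.11 ]
0.51 56 [0.109 0.111]
0.52 59 [0.11  0.111]
0.53 67 [0.109 0.113]
0.54 84 [0.11  0.113]
0.55 87 [0.11  0.113]
0.56 96 [0.108 0.113]
0.57 105 [0.104 0.111]
0.58 120 [0.088 0.109]
0.59 76 [0.069 0.087]
```

View pics/s3.png

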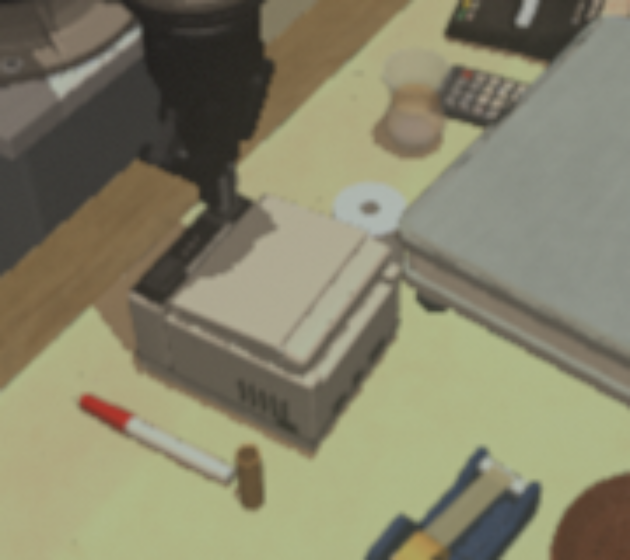

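The cover has sunk and rests on the latch, front edge at z≈0.107. The fingertips are above that edge. Descend, then press in small steps.

carry_out(
  series="-1 0 0.002 0.02 0; -1 0 0.002 0.035 0; -1 0 0.002 0.045 0; -1 0 0.002 0.05 0; -1 0 0.002 0.052 0; -1 0 0.002 0.054 0; -1 0 0.002 0.056 0; -1 0 0.002 0.056 0",
)

```text
clock: 5.9
eef_pos: [0.4738, -0.2377, 0.1227]
ee_rot: [3.14, 0.083, 0.0]
ft_force: [-1.4, 0.8, 1.2]
finger_gap: 0.003
grasp_force: 0.9
```

carry_out(
  series="-1 0 0 0.001 0; -1 0 0 0.002 0; -1 0 0 0.003 0; -1 0 0 0.004 0; -1 0 0 0.005 0; -1 0 0 0.006 0; -1 0 0 0.006 0; -1 0 0 0.006 0",
)

```text
clock: 6.7
eef_pos: [0.4741, -0.2377, 0.1168]
ee_rot: [3.14, 0.083, 0.001]
ft_force: [-3.1, 1.2, 9.1]
finger_gap: 0.002
grasp_force: 5.3
```

carry_out(
  series="-1 0 0 0.001 0; -1 0 0 0.001 0; -1 0 0 0.002 0; -1 0 0 0.002 0; -1 0 0 0.003 0; -1 0 0 0.003 0; -1 0 0 0.003 0; -1 0 0 0.003 0",
)

```text
clock: 7.5
eef_pos: [0.4743, -0.2379, 0.1157]
ee_rot: [3.14, 0.082, 0.002]
ft_force: [-16.0, 6.4, 48.4]
finger_gap: 0.0
grasp_force: 25.3
```

```bash
python3 look.py s4
```

```text
[ 0.47434954 -0.23786127  0.11570491] [-15.90451341   5.62477448  49.4549641 ]
0.46 23 [0.092 0.097]
0.47 44 [0.097 0.208]
0.48 97 [0.185 0.206]
0.49 145 [0.173 0.207]
0.5 45 [0.102 0.104]
0.51 50 [0.103 0.105]
0.52 55 [0.104 0.107]
0.53 57 [0.106 0.109]
0.54 75 [0.107 0.109]
0.55 83 [0.107 0.112]
0.56 96 [0.107 0.111]
0.57 100 [0.1  0.11]
0.58 117 [0.088 0.109]
0.59 75 [0.07  0.086]
```

The force rose sharply, so the cover is on its stop. Back off at once and check that it stays shut.

carry_out(
  series="-1 0 0 -0.004 0; -1 0 0 -0.01 0; -1 0 0 -0.025 0; -1 0 0 -0.045 0; -1 0 0 -0.065 0; -1 0 0 -0.065 0; -1 0 0 -0.065 0; -1 0 0 -0.065 0",
)

```text
clock: 8.35
eef_pos: [0.4735, -0.2374, 0.1776]
ee_rot: [-3.14, -0.083, 0.002]
ft_force: [-0.0, -0.6, 0.1]
finger_gap: -0.002
grasp_force: 0.0
```

```bash
python3 look.py s5; python3 - <<'E'
from h import *
for n in("top","scene"):
    im,d,P=cloud(n);X,Y,Z=np.moveaxis(P,-1,0)
    k=P[(X>.42)&(X<.462)&(Y>-.295)&(Y<-.24)&(Z>.0995)&(Z<.108)]; print(n,len(k),k.min(0).round(3),k.max(0).round(3),k.mean(0).round(4))
    p=P[(X>.41)&(X<.45)&(Y>-.31)&(Y<-.15)&(Z>.088)&(Z<.1)]; print(cv2.minAreaRect((p[:,:2]*1000).astype(np.float32)),p.min(0).round(3))
E
```

```text
[ 0.47351504 -0.23743792  0.1775223 ] [ 0.00233859 -0.00376395 -0.97087833]
0.46 22 [0.091 0.098]
0.47 33 [0.097 0.1  ]
0.48 40 [0.099 0.102]
0.49 43 [0.101 0.206]
0.5 42 [0.102 0.104]
0.51 49 [0.103 0.105]
0.52 59 [0.105 0.107]
0.53 59 [0.106 0.108]
0.54 80 [0.106 0.11 ]
0.55 87 [0.104 0.112]
0.56 90 [0.106 0.112]
0.57 107 [0.098 0.11 ]
0.58 115 [0.088 0.108]
0.59 74 [0.069 0.086]Traceback (most recent call last):
  File "<stdin>", line 4, in <module>
    return umr_minimum(a, axis, None, out, keepdims, initial, where)
ValueError: zero-size array to reduction operation minimum which has no identity
```

View pics/s5.png

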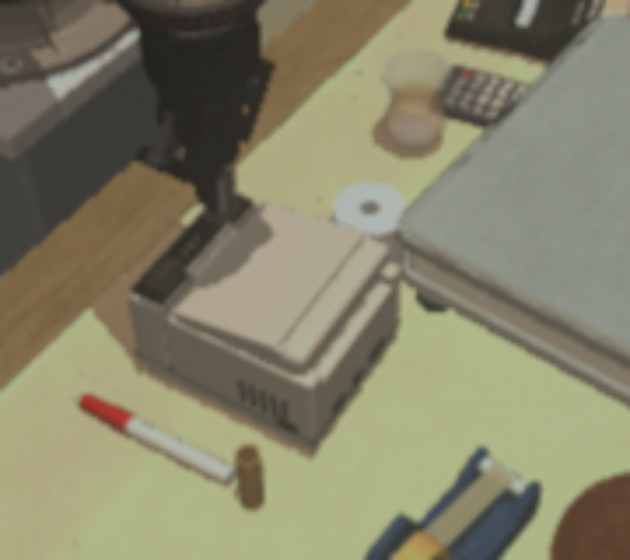

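The cover stays shut: its front edge is at z≈0.098 and follows the given shut profile. The printer hasn't moved. Now a quick key check from the scene camera.

```bash
python3 - <<'E'
from h import *
P0=np.load("scene0.npz")['P']; im,d,P1=cloud("scene")
for P in(P0,P1):
    X,Y,Z=np.moveaxis(P,-1,0)
    k=P[(X>.42)&(X<.465)&(Y>-.295)&(Y<-.24)&(Z>.0995)&(Z<.108)]; print(len(k),k.min(0).round(3),k.max(0).round(3),k.mean(0).round(4))
    p=P[(X>.41)&(X<.45)&(Y>-.31)&(Y<-.24)&(Z>.088)&(Z<.0985)]; print(len(p),p.min(0).round(3),p.max(0).round(3))
    w=P[(X>.45)&(X<.55)&(Y>-.32)&(Y<-.28)&(Z>.03)&(Z<.07)]; print("side",np.median(w,0).round(4))
E
```

```text
44 [ 0.437 -0.279  0.1  ] [ 0.452 -0.255  0.105] [ 0.4452 -0.2681  0.1022]
88 [ 0.427 -0.296  0.088] [ 0.45  -0.241  0.098]
side [ 0.5008 -0.2924  0.0503]
47 [ 0.436 -0.28   0.1  ] [ 0.461 -0.243  0.106] [ 0.4465 -0.2668  0.1026]
88 [ 0.427 -0.297  0.088] [ 0.45  -0.24   0.098]
side [ 0.5012 -0.2924  0.0502]
```

carry_out(
  series="-1 -0.012 0.011 0 0; -1 -0.0315 0.0285 0 0; -1 -0.0315 0.0285 0.01 0; -1 -0.0315 0.0285 0.025 0; -1 -0.0315 0.0285 0.04 0; -1 -0.0315 0.0285 0.05 0; -1 -0.0315 0.0285 0.053 0; -1 -0.0315 0.0285 0.053 0",
)

```text
clock: 9.3
eef_pos: [0.4439, -0.2675, 0.1249]
ee_rot: [-3.14, -0.083, 0.001]
ft_force: [0.1, 0.2, -0.1]
finger_gap: 0.003
grasp_force: 0.0
```

carry_out(
  series="-1 0 0 0.001 0; -1 0 0 0.002 0; -1 0 0 0.003 0; -1 0 0 0.004 0; -1 0 0 0.005 0; -1 0 0 0.006 0; -1 0 0 0.006 0; -1 0 0 0.006 0",
)

```text
clock: 10.1
eef_pos: [0.444, -0.2678, 0.1194]
ee_rot: [3.14, 0.083, 0.0]
ft_force: [-0.2, 0.8, 2.5]
finger_gap: 0.004
grasp_force: 1.0
```

carry_out(
  series="-1 0 0 0.0005 0; -1 0 0 0.001 0; -1 0 0 0.0015 0; -1 0 0 0.002 0; -1 0 0 0.0025 0; -1 0 0 0.0025 0; -1 0 0 0.0025 0; -1 0 0 0.0025 0",
)

```text
clock: 10.9
eef_pos: [0.444, -0.2678, 0.1169]
ee_rot: [-3.14, -0.083, -0.0]
ft_force: [-0.2, 0.2, 4.0]
finger_gap: -0.002
grasp_force: 1.9
```

Near full travel. A little more, to feel the stop.

carry_out(
  series="-1 0 0 0.0003 0; -1 0 0 0.0006 0; -1 0 0 0.0009 0; -1 0 0 0.0012 0; -1 0 0 0.0012 0; -1 0 0 0.0012 0; -1 0 0 0.0012 0; -1 0 0 0.0012 0",
)

```text
clock: 11.7
eef_pos: [0.444, -0.2679, 0.1163]
ee_rot: [3.14, 0.083, 0.001]
ft_force: [-3.8, 1.2, 17.9]
finger_gap: 0.002
grasp_force: 8.8
```

The key is on its stop (18 N, no more than needed). Release and retract.

carry_out(
  series="-1 0 0 -0.003 0; -1 0 0 -0.008 0; -1 0 0 -0.02 0; -1 0 0 -0.045 0; -1 0 0 -0.075 0; -1 0 0 -0.105 0; -1 0 0 -0.12 0; -1 0 0 -0.12 0",
)

```text
clock: 12.5
eef_pos: [0.4448, -0.2681, 0.2384]
ee_rot: [3.139, 0.083, 0.005]
ft_force: [0.6, 0.3, -0.1]
finger_gap: -0.002
grasp_force: 0.0
```

```bash
python3 look.py s6; python3 - <<'E'
from h import *
im,d,P=cloud("scene"); X,Y,Z=np.moveaxis(P,-1,0)
k=P[(X>.42)&(X<.465)&(Y>-.295)&(Y<-.24)&(Z>.0995)&(Z<.108)]; print(len(k),k.mean(0).round(4))
w=P[(X>.45)&(X<.55)&(Y>-.32)&(Y<-.28)&(Z>.03)&(Z<.07)]; print("side",np.median(w,0).round(4))
E
```

```text
[ 0.44423078 -0.26783042  0.23689336] [ 0.21628877  0.33005279 -1.06349133]
0.46 21 [0.092 0.098]
0.47 32 [0.097 0.099]
0.48 37 [0.099 0.101]
0.49 40 [0.101 0.102]
0.5 45 [0.102 0.104]
0.51 50 [0.104 0.105]
0.52 59 [0.104 0.107]
0.53 59 [0.106 0.108]
0.54 82 [0.107 0.11 ]
0.55 87 [0.104 0.111]
0.56 93 [0.107 0.111]
0.57 104 [0.098 0.11 ]
0.58 115 [0.088 0.108]
0.59 77 [0.07  0.087]
48 [ 0.4465 -0.2673  0.1024]
side [ 0.5012 -0.2923  0.0504]
```

View pics/s6.png

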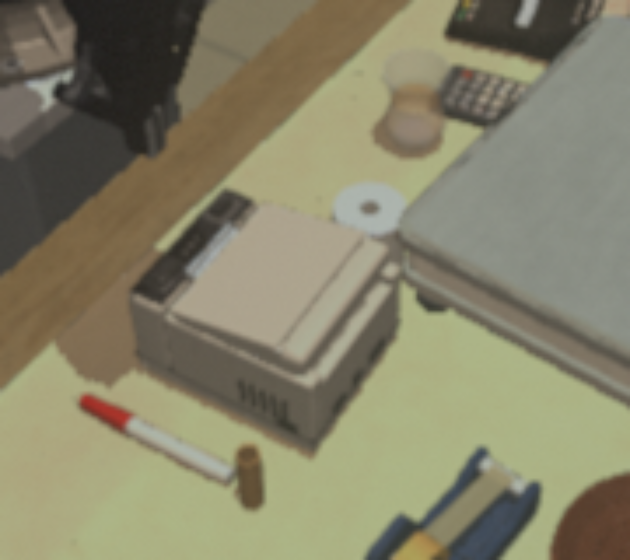

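The cover is shut, the key is back up, the printer and its neighbours are in place, and the gripper is clear of everything. Handing in.

```bash
python3 -c "
from bench import *
print(close_job())"
```

```text
the job is handed in; nothing more can be done
None
```

The cover is latched shut, then the feed key was pressed to its stop and released, and the job is handed in; wrist force briefly reached about 49 N as the cover met its stop, and the camera shows the printer and the things beside it unmoved.

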